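Put the four wooden lids back on their vessels

ROBOT

A 6-joint arm with a two-finger parallel gripper is mounted at the origin on the work surface. World frame = base frame: x ahead of the robot, y to its left, z up, the work surface at z = 0. Lengths are in mm, angles in rad, forces in N, time in s.
With the tool pointing down it reaches from about 300 to 775 mm from the base axis. Payload 14.6 kg.
Tool frame: the origin (TCP) lies midway between the tips of the shut fingers; the grasp point (between the pads) lies manip.grasp_offset behind it (manip.grasp_offset is the distance from the TCP to the grasp point, in mm); z points along the fingers, y is the direction in which the jaws open and shut (so a half turn about z gives the same grasp; the last joint's range is limited). The gripper opens to 94 mm and grips with 3 to 60 N. Pads are 16 mm wide; open, the fingers measure 119 mm over their backs; the gripper's body (75 mm by 177 mm) begins 78 mm behind the grasp point.
Start: joints at [1.102, 0.3, 1.521, -0, 1.321, -0.067], TCP at [215.088, 506.188, 205.446] pointing down, gripper open.
Joint ranges: [-3.03, 3.03], [-0.79, 2.21], [0.23, 2.52], [-1.04, 4.18], [0, 3.07], [-2.55, 2.55]. Speed limits (rad/s): [2.22, 2.22, 2.57, 3.14, 3.14, 3.14].

INTERFACE

Orientations are given as [roll, pitch, yaw] about the fixed x, y, z axes, in that order (R = Rz(yaw) Ry(pitch) Rx(roll)).
In Python, from cell import monitor, vision, order, manip gives the robot as it stands.
- The arm moves only by the shell command python3 -m jog 'ROWS' [FORCE]. ROWS is JSON, a list of rows, each a list of 7 numbers: the shift along the tool's x, y, z in cm, then the turn, a rotation vector about the tool's x, y, z in rad, then the opening in per cent of the stroke, from 0 (shut) to 100 (fully open). In form: [[tx, ty, tz, rx, ry, rz, jaw], ...]. A call has 1 to 8 rows; each row shifts and turns the commanded pose from where the row before left it, along the tool's axes as they then stand; what a row does not reach is not made up. A row lasts 1/10 s, in which the tool goes at most 50 mm and 8.59 degrees, less where a joint would pass 70% of its speed; a pose out of reach is approached as far as the arm can. A call is refused whole if a number of a shift passes 5 or a number of a turn 0.15, either way. A call with a gripper value outside its range is refused whole. The fingers move at their own pace and stop on an object; FORCE is the grip in N (left out, the last holds). Time passes only in rows, so rows that do not move let the fingers close. It gives the time, the measured TCP pose, the force and the opening at its end, in the units of the state.
- monitor.read_state(): the state, without advancing time (a new reading comes with each control period).
- vision.camera(name): name is "scene" or "top" or "wrist"; returns a dict with "color" (384x512x3 uint8, blue, green, red), "fx", "fy", "cx", "cy" (pixels), "cam_to_world" (4x4, takes a point from camera to world coordinates); the wrist camera has in their place "tool_from_camera" (4x4, takes a point from camera to tool coordinates, whose origin is the TCP and whose axes are the flange's). Camera axes: x right, y down, z forward; pixel columns grow to the right and rows downward; lengths in mm; the calibration is good to about 2 mm. A picture is of the moment at which its call begins: read the wrist's pose just before it. There is no depth.
- order.sign_off(): hands the job in, once; it reports no verdict.
The state is a dict: "clock": time; "joints": joint angles; "qd": joint speeds; "effort": joint torques, N m; "eef_pos": TCP position; "eef_rot": TCP orientation; "wrist_force": force on the tool from outside, world axes, zero at the start; "moment": the same for the moment, N m; "finger_gap": finger opening in mm.
Only numpy, scipy, OpenCV 4.12 (cv2) and the standard library are available. Lean on these libraries where they do the work, as an engineer would, in place of code of your own. Each camera call takes 0.05 s, during which the arm holds its last target.

TASK

The juice things are washed and dry: pick out the four wooden lids lying on the marble and put each one back, knob up, on the vessel it fits - the big round one on the pitcher, the small round one on the sugar pot, the square one on the glass dish, the oblong one on the oblong ceramic dish - so that every lid sits flat with its ridge down inside the rim. Leave the vessels standing where they are, do not tip any of them, do not disturb the straining spoon nor the flat coaster, and let go of everything at the end.

Things in the scene. Friction and masses are not known exactly. Their poses are not given: they have to be found in the camera images.
- pitcher_lid: Large round wooden lid: board 102 mm in diameter, 8 to 16 mm above the underside; below it a round ridge 70 mm in diameter, 8 mm deep, tapered at the foot. About 90 g. Knob the same on all four lids: upright turned knob, 27 mm diameter from 24 to 48 mm above the underside, on a neck 18 mm in diameter (16 to 24 mm). Lies knob up on the table. Origin: centre of the underside of the ridge; z up through the knob.
- sugar_lid: Small round wooden lid: board 82 mm in diameter, 8 to 16 mm above the underside; below it a round ridge 48 mm in diameter, 8 mm deep. About 60 g. Knob the same on all four lids: upright turned knob, 27 mm diameter from 24 to 48 mm above the underside, on a neck 18 mm in diameter (16 to 24 mm). Lies knob up on the table. Origin: centre of the underside of the ridge; z up through the knob.
- square_lid: Square wooden lid: board 112 x 112 mm, 8 to 16 mm above the underside; below it a square ridge 76 x 76 mm, 8 mm deep. About 110 g. x and y run along its sides. Knob the same on all four lids: upright turned knob, 27 mm diameter from 24 to 48 mm above the underside, on a neck 18 mm in diameter (16 to 24 mm). Lies knob up on the table. Origin: centre of the underside of the ridge; z up through the knob.
- oblong_lid: Oblong wooden lid: board 136 x 88 mm, 8 to 16 mm above the underside; below it an oblong ridge 100 x 52 mm, 8 mm deep. About 110 g. x runs along its length, y across. Knob the same on all four lids: upright turned knob, 27 mm diameter from 24 to 48 mm above the underside, on a neck 18 mm in diameter (16 to 24 mm). Lies knob up on the table. Origin: centre of the underside of the ridge; z up through the knob.
- pitcher: White ceramic pitcher with a loop handle, standing loose on the table, 140 mm high to the rim, mouth 84 mm inside and 92 mm outside diameter, belly 104 mm, about 0.55 kg. Handle on its +x side reaching 90 mm from the axis and up to 128 mm; small spout lip on its -x side, below the rim. Origin: centre of the foot on the table, z up. Takes the large round lid, whose underside then is 132 mm above the foot.
- sugar_pot: Small white ceramic pot without handle, standing loose, 65 mm high, mouth 62 mm inside and 70 mm outside diameter, about 0.25 kg. Origin: centre of the foot, z up. Takes the small round lid, whose underside then is 57 mm above the foot.
- square_dish: Empty square clear glass dish, standing loose, 100 x 100 mm outside, 90 x 90 mm inside, 45 mm high, about 0.45 kg. Origin: centre of the underside, x and y along its sides, z up. Takes the square lid, sides along sides (any quarter turn), whose underside then is 37 mm above the dish's underside.
- oblong_dish: Oblong white ceramic dish, standing loose, 124 x 76 mm outside, 114 x 66 mm inside, 55 mm high, about 0.45 kg. Origin: centre of the underside, x along its length, y across, z up. Takes the oblong lid, length along length (either way round), whose underside then is 47 mm above the dish's underside.
- spoon: Stainless straining spoon lying on the table, about 245 mm long and 64 mm wide at its round pierced head, at most 17 mm high; to be left alone. Origin: on the table under the handle, 75 mm from the middle of the head, which lies along +x; the handle ends 140 mm along -x.
- coaster: Flat round wooden coaster without a knob, 96 mm in diameter, 8 mm thick, lying loose on the table; not a lid, to be left alone. Origin: centre of its underside. (Fixed to the table, clear of the work: an orange citrus press up to 0.42 m high at the right edge, 0.2 m or more to the right of any vessel's place, and a plastic caddy 120 mm high at the left edge.)
There are look-alikes about, which are no part of the job. Leave any orange look-alike of the square_lid alone.

How it is judged:
By the outcome, as a careful person would: the job done as asked, in the order asked, and still so for the second after the job is handed in, with the robot touching nothing.
It also fails if it takes over 128 s, if anything falls off the work surface, if the arm or the gripper's body presses on something with over 40 N, if the wrist force passes 120 N, or if a joint passes its speed limit or range.

## Working session

There is one attempt and no reset: what is moved stays moved. The work goes in short steps, Python scripts to look and compute and a shell command to move; the robot and the scene stay as the last step left them, time stands still between calls to the robot, and variables do not carry over. Pictures are saved under pics/ and viewed, and the job is handed in when it is done.

```bash
ls; mkdir -p pics; python3 - <<'E'
from cell import monitor, vision, order, manip
import cv2
s=monitor.read_state(); print(s); print(manip.grasp_offset, dir(manip))
for n in ["scene","top","wrist"]:
    c=vision.camera(n); cv2.imwrite(f"pics/{n}0.png",c["color"]); print(n,{k:v for k,v in c.items() if k!="color"})
E
```

```text
pics
{'clock': 0.0, 'joints': array([ 1.10240478e+00,  3.00443101e-01,  1.52160738e+00,  1.71944849e-06,
        1.32069568e+00, -6.65798285e-02]), 'qd': array([-0.00122288, -0.00025799,  0.00130116,  0.00103316, -0.00029929,
       -0.00060839]), 'effort': array([ 1.57338718e-04, -5.31797755e+01, -3.52742493e+01,  7.07806530e-02,
        2.43121921e-02, -7.96749623e-05]), 'eef_pos': array([214.96626681, 505.9542867 , 204.89056466]), 'eef_rot': array([-3.14044182e+00, -7.84051815e-05,  2.73978046e+00]), 'wrist_force': array([ 0.91385647, -1.30360484,  0.15980993]), 'moment': array([-0.01162396,  0.06046194, -0.00861749]), 'finger_gap': 94.08571215261973}
18.8 ['Unreachable', '__class__', '__delattr__', '__dict__', '__dir__', '__doc__', '__eq__', '__format__', '__ge__', '__getattribute__', '__getstate__', '__gt__', '__hash__', '__init__', '__init_subclass__', '__le__', '__lt__', '__module__', '__ne__', '__new__', '__reduce__', '__reduce_ex__', '__repr__', '__setattr__', '__sizeof__', '__str__', '__subclasshook__', '__weakref__', 'grasp_offset']
scene {'fx': 440.86775051639995, 'fy': 4
[... 666 characters left out ...]
2695153e-03, -5.86926823e-03,
         2.31780015e+00],
       [ 5.19229687e-03, -8.09516485e-02, -9.96704505e-01,
         1.41188561e+03],
       [ 0.00000000e+00,  0.00000000e+00,  0.00000000e+00,
         1.00000000e+00]])}
wrist {'fx': 296.57035076105296, 'fy': 296.57035076105296, 'cx': 255.97085504368158, 'cy': 191.48585095781377, 'tool_from_camera': array([[ 1.33119168e-04, -9.70526416e-01, -2.40994728e-01,
         7.02908391e+01],
       [ 9.99999871e-01,  1.13063129e-05,  5.06841277e-04,
        -4.75461309e-01],
       [-4.89178086e-04, -2.40994765e-01,  9.70526292e-01,
        -1.78521662e+02],
       [ 0.00000000e+00,  0.00000000e+00,  0.00000000e+00,
         1.00000000e+00]])}
```

View pics/top0.png

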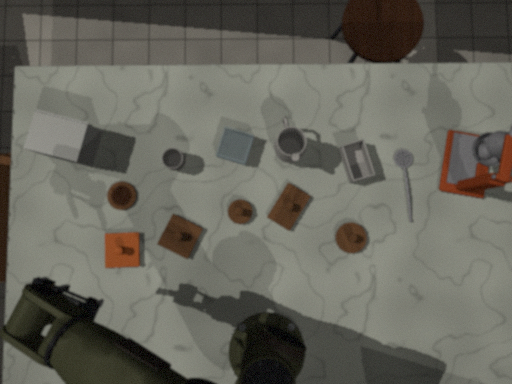

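View pics/scene0.png

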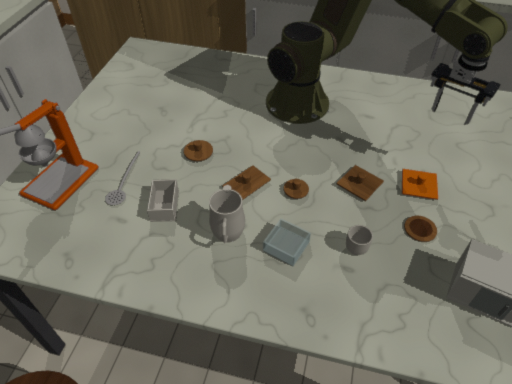

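View pics/wrist0.png

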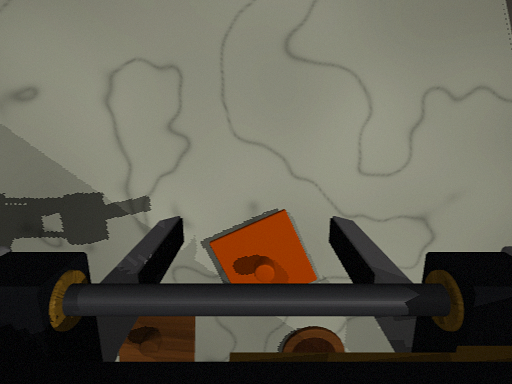

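```bash
cat > h.py <<'E'
import numpy as np, cv2
from scipy.spatial.transform import Rotation as R
from cell import monitor, vision, manip
def ray(c,uv,z,T=None):
    T=c["cam_to_world"] if T is None else T
    d=T[:3,:3]@np.array([(uv[0]-c["cx"])/c["fx"],(uv[1]-c["cy"])/c["fy"],1.])
    o=T[:3,3]; return o+d*(z-o[2])/d[2]
def pose():
    s=monitor.read_state(); T=np.eye(4); T[:3,:3]=R.from_euler('xyz',s["eef_rot"]).as_matrix(); T[:3,3]=s["eef_pos"]; return s,T
def wrist(name):
    s,T=pose(); c=vision.camera("wrist"); c["T"]=T@c["tool_from_camera"]; cv2.imwrite(f"pics/{name}.png",c["color"])
    np.savez(f"{name}.npz",**c); return c
E
python3 - <<'E'
import cv2,numpy as np
i=cv2.imread('pics/top0.png')[110:280,90:440]
i=cv2.convertScaleAbs(i,alpha=1.6); cv2.imwrite('pics/topz.png',cv2.resize(i,None,fx=2.28,fy=2.28,interpolation=cv2.INTER_CUBIC))
i=cv2.imread('pics/scene0.png')[130:270,80:460]
i=cv2.convertScaleAbs(i,alpha=1.4); cv2.imwrite('pics/scenez.png',cv2.resize(i,None,fx=2.1,fy=2.1,interpolation=cv2.INTER_CUBIC))
E
```

```text
(no output)
```

View pics/topz.png

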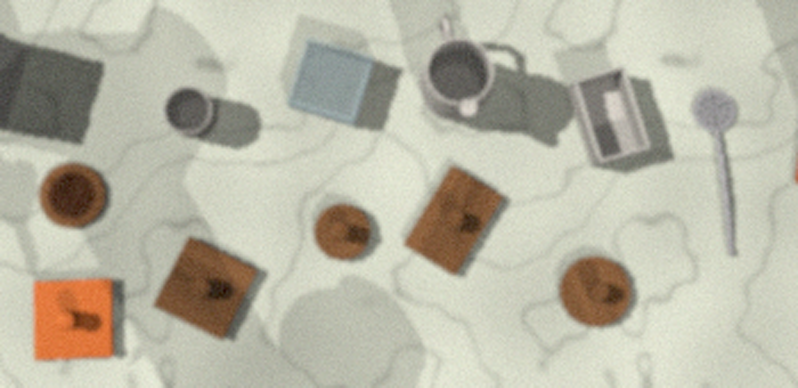

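View pics/scenez.png

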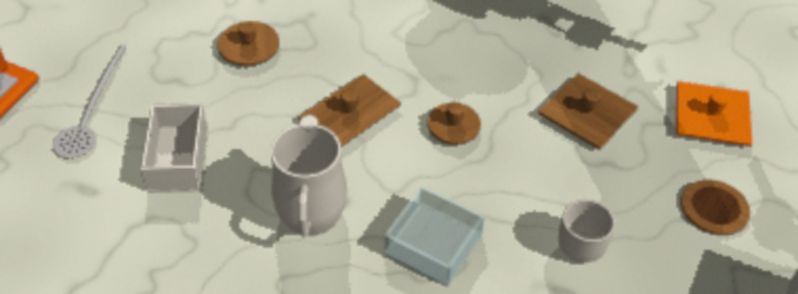

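Candidates (full top-image pixels): large round lid (351,237); small round lid (241,211); square brown lid (181,236), with the orange look-alike at (122,249) to leave; oblong lid (290,206); knobless round coaster (122,195) to leave. Now measuring everything.

```bash
python3 - <<'E'
from h import *
c=vision.camera("top"); im=c["color"]; hsv=cv2.cvtColor(im,cv2.COLOR_BGR2HSV)
m=((hsv[...,0]<18)&(hsv[...,1]>100)).astype(np.uint8)*255
m[:110]=0;m[285:]=0;m[:,:90]=0;m[:,430:]=0
cs,_=cv2.findContours(m,cv2.RETR_EXTERNAL,cv2.CHAIN_APPROX_NONE)
for k in cs:
    if cv2.contourArea(k)<150: continue
    P=np.array([ray(c,p,16)[:2] for p in k[:,0].astype(float)],np.float32)
    r=cv2.minAreaRect(P); b=cv2.boundingRect(k)
    print("px",b,"rect",np.round(r[0]),np.round(r[1]),round(r[2],1),"circ",cv2.minEnclosingCircle(P), hsv[k[:,0,1].mean().astype(int),k[:,0,0].mean().astype(int)])
# vessels: rough by hand from zoomed pic
f=2.28
for n,uv,z in [("pitcher mouth",(459,71),140),("sugar",(189,111),65),("sq",(333,82),45),("ob",(610,118),55)]:
    print(n,ray(c,(uv[0]/f+90,uv[1]/f+110),z).round())
E
```

```text
px (105, 232, 35, 36) rect [327. 467.] [112. 111.] 1.3 circ ((327.30963134765625, 467.54913330078125), 75.46900177001953) [ 11 195 115]
px (336, 223, 30, 30) rect [ 361. -278.] [96. 92.] 62.8 circ ((360.0932312011719, -277.6285095214844), 48.7249870300293) [ 13 142  81]
px (159, 215, 43, 42) rect [371. 279.] [107. 107.] 63.3 circ ((370.8594970703125, 279.38330078125), 72.21342468261719) [ 13 147  66]
px (229, 200, 23, 23) rect [449.  84.] [72. 72.] 89.5 circ ((448.54290771484375, 84.2668685913086), 38.106197357177734) [ 12 150  78]
px (269, 184, 41, 45) rect [464. -76.] [ 84. 131.] 57.6 circ ((462.54931640625, -77.31285095214844), 74.31322479248047) [ 15 145  79]
px (108, 182, 28, 27) rect [505. 472.] [89. 86.] 89.5 circ ((503.53363037109375, 472.05352783203125), 45.484615325927734) [  9 158  42]
pitcher mouth [654. -80. 140.]
sugar [616. 294.  65.]
sq [659.  94.  45.]
ob [ 603. -298.   55.]
```

```bash
python3 -m jog '[[0,0,0,0,0,0.146,100],[0,0,0,0,0,0.146,100],[0,0,0,0,0,0.146,100],[0,0,0,0,0,0.146,100],[0,0,0,0,0,0.146,100],[0,0,0,0,0,0.146,100],[0,0,0,0,0,0.146,100],[0,0,0,0,0,0.146,100]]' 20
```

```text
clock: 1.0
eef_pos: [215.1, 506.1, 205.3]
eef_rot: [-3.141, 0.0, 1.566]
wrist_force: [-0.9, 0.6, -0.0]
finger_gap: 93.9
```

```bash
python3 -m jog '[[-3.5,3.2,-0.4,0,0,0,100],[-3.5,3.2,-0.4,0,0,0,100],[-3.5,3.2,-0.4,0,0,0,100],[-3.5,3.2,-0.4,0,0,0,100],[-3.5,3.2,-0.4,0,0,0,100],[-4,3.2,-0.4,0,0,0,100],[-4,3,-0.4,0,0,0,100],[-4,3,-0.4,0,0,0,100]]'
python3 -m jog '[[-4,0,0,0,0,0,100],[-4,0,0,0,0,0,100],[0,0,0,0,0,0,100],[0,0,0,0,0,0,100]]'
python3 -c "
from h import *
wrist('w1')"
```

```text
clock: 1.8
eef_pos: [467.2, 210.9, 237.5]
eef_rot: [-3.142, -0.0, 1.572]
wrist_force: [1.0, 1.5, -0.2]
finger_gap: 94.0
clock: 2.2
eef_pos: [466.5, 132.4, 237.4]
eef_rot: [3.141, -0.0, 1.57]
wrist_force: [0.2, 1.1, 0.4]
finger_gap: 93.7
```

View pics/w1.png

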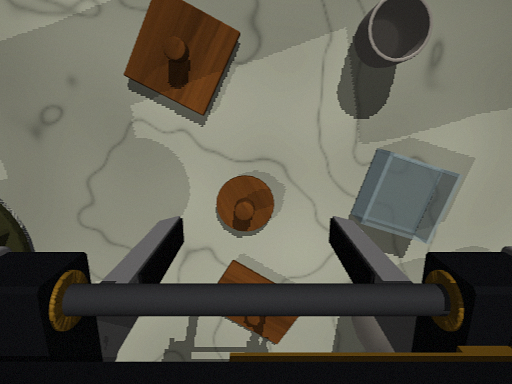

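```bash
python3 - <<'E'
from h import *
im=cv2.imread('pics/w1.png')
def crop(x,y,w,h,f): return cv2.resize(cv2.convertScaleAbs(im[y:y+h,x:x+w],alpha=1.3),None,fx=f,fy=f,interpolation=cv2.INTER_CUBIC)
a=crop(340,0,130,260,2.3); b=crop(110,0,180,260,2.3)
cv2.imwrite('pics/w1z.png',np.hstack([b,a])); print(b.shape)
E
```

```text
(598, 414, 3)
```

View pics/w1z.png

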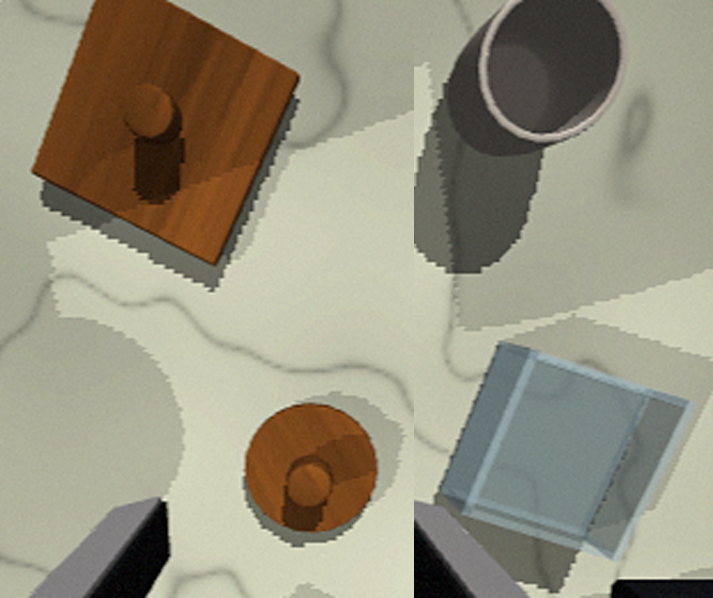

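```bash
cat >> h.py <<'E'
def load(n):
    return dict(np.load(n+'.npz'))
E
python3 - <<'E'
from h import *
c=load('w1'); f=2.3
L=lambda p,z: ray(c,(110+p[0]/f,p[1]/f),z,c["T"])[:2].round(1)
Q=lambda p,z: ray(c,(340+(p[0]-414)/f,p[1]/f),z,c["T"])[:2].round(1)
print("sqknob",L((147,111),48)); k=[L(p,16) for p in [(299,73),(216,262),(35,172)]]
print("sqlid",k,(k[0]+k[2])/2,np.linalg.norm(k[0]-k[1]),np.linalg.norm(k[1]-k[2]),np.degrees(np.arctan2(*(k[0]-k[1])[::-1])),np.degrees(np.arctan2(*(k[1]-k[2])[::-1])))
print("sugar knob",L((310,483),48),"board",L((311,467),16))
print("pot",Q((553,70),65), Q((482,55),65),Q((625,45),65),Q((550,142),65))
g=[Q(p,45) for p in [(532,350),(691,402),(618,558),(465,510)]]
print("glass",g,np.mean(g,0))
for i in range(4):
    d=g[(i+1)%4]-g[i]; print(np.linalg.norm(d),np.degrees(np.arctan2(d[1],d[0])))
E
```

```text
sqknob [372.1 279.2]
sqlid [array([446.2, 304.4]), array([397.8, 207. ]), array([300.2, 255. ])] [373.2 279.7] 108.76267742199065 108.764700155887 63.57630325532625 -26.18811069748085
sugar knob [451.2  85.9] board [450.6  86. ]
pot [621. 293.] [587.2 299.4] [653.1 303.5] [623.2 261.8]
glass [array([634.5, 160.4]), array([725.4, 131.7]), array([698.1,  38.9]), array([606.1,  68.6])] [666.025  99.9  ]
95.32313465261198 -17.52255169497492
96.73225935539806 -106.39288294995262
96.67517778623424 162.10856696560722
96.0926636117451 72.80959584381333
```

```bash
python3 -m jog '[[-4,0.3,-0.2,0,0,0,100],[-4.2,0.3,-0.2,0,0,0,100],[-4.2,0.3,-0.2,0,0,0,100],[-4.2,0.3,-0.2,0,0,0,100],[-4.2,0.3,-0.2,0,0,0,100],[-4,0.2,-0.2,0,0,0,100],[-4,0.2,-0.2,0,0,0,100],[0,0,0,0,0,0,100]]'
python3 -m jog '[[0,0,0,0,0,0,100]]'
python3 -c "
from h import *
wrist('w2')"
python3 -m jog '[[-4,0,0,0,0,0,100],[-4,0,0,0,0,0,100],[-4,0,0,0,0,0,100],[0,0,0,0,0,0,100],[0,0,0,0,0,0,100]]'
python3 -c "
from h import *
wrist('w3')"
```

```text
clock: 3.05
eef_pos: [486.1, -157.6, 251.0]
eef_rot: [-3.141, 0.0, 1.57]
wrist_force: [0.0, -0.0, 0.2]
finger_gap: 94.3
clock: 3.15
eef_pos: [486.0, -154.6, 250.9]
eef_rot: [-3.141, -0.001, 1.572]
wrist_force: [0.5, -0.0, 0.1]
finger_gap: 94.1
clock: 3.7
eef_pos: [486.2, -274.1, 251.0]
eef_rot: [-3.141, -0.001, 1.573]
wrist_force: [-0.9, 0.2, 0.4]
finger_gap: 94.3
```

View pics/w2.png

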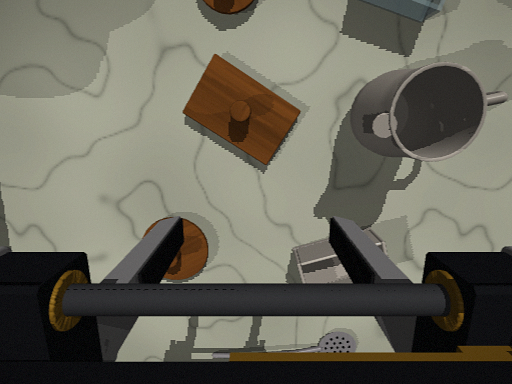

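View pics/w3.png

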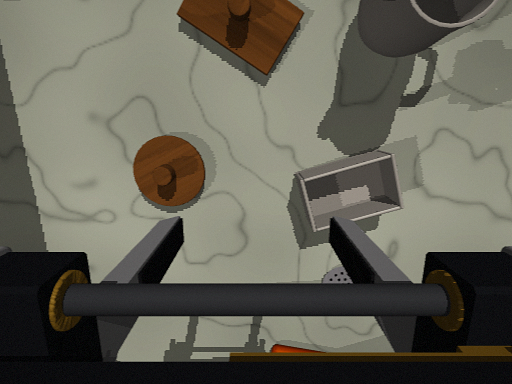

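```bash
python3 - <<'E'
from h import *
def crop(n,x,y,w,h,f): return cv2.resize(cv2.convertScaleAbs(cv2.imread(f'pics/{n}.png')[y:y+h,x:x+w],alpha=1.4),None,fx=f,fy=f,interpolation=cv2.INTER_CUBIC)
a=crop('w2',170,40,145,145,2.5); b=crop('w2',360,50,152,145,2.5)[:,:430]
cc=crop('w3',120,120,145,110,2.5); d=crop('w3',285,120,152,110,2.5)
o=np.vstack([np.hstack([a,b[:,:380]]),np.hstack([cc,d[:,:380]])]); print(o.shape,a.shape)
cv2.imwrite('pics/w23z.png',o)
E
```

```text
(637, 742, 3) (362, 362, 3)
```

View pics/w23z.png

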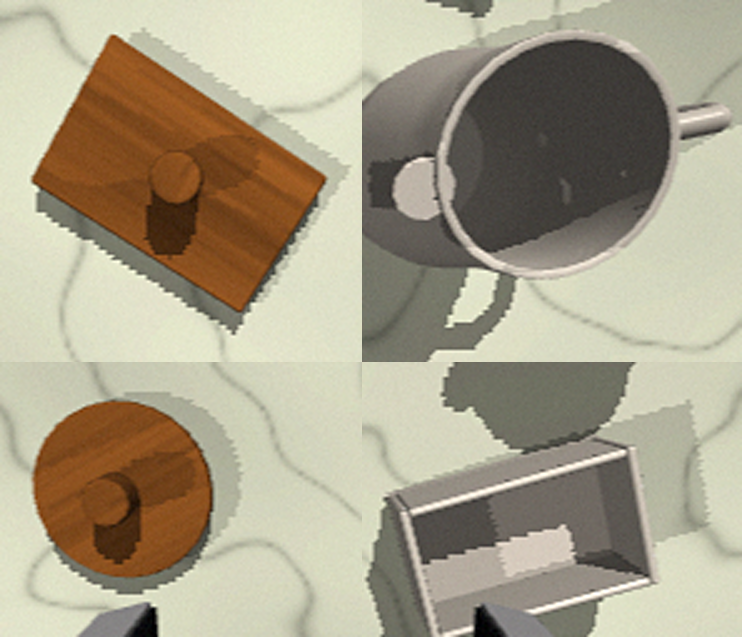

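```bash
python3 - <<'E'
from h import *
c2=load('w2');c3=load('w3')
A=lambda p,z: ray(c2,(170+p[0]/2.5,40+p[1]/2.5),z,c2["T"])[:2].round(1)
B=lambda p,z: ray(c2,(360+(p[0]-362)/2.5,50+p[1]/2.5),z,c2["T"])[:2].round(1)
C=lambda p,z: ray(c3,(120+p[0]/2.5,120+(p[1]-362)/2.5),z,c3["T"])[:2].round(1)
D=lambda p,z: ray(c3,(285+(p[0]-362)/2.5,120+(p[1]-362)/2.5),z,c3["T"])[:2].round(1)
def q(g):
    print(g,np.mean(g,0))
    for i in range(len(g)):
        d=g[(i+1)%len(g)]-g[i]; print("  ",np.linalg.norm(d).round(1),np.degrees(np.arctan2(d[1],d[0])).round(1))
print("obl knob",A((176,177),48)); q([A(p,16) for p in [(113,37),(326,180),(240,311),(34,180)]])
print("pitcher",B((558,154),140),B((437,154),140),B((678,154),140),B((558,30),140),B((558,277),140))
print("plid",C((106,500),48),C((122,489),16))
q([D(p,55) for p in [(396,510),(630,446),(657,582),(430,645)]])
E
```

```text
obl knob [465.7 -76.5]
[array([432.3,  -6.1]), array([544.8, -77.2]), array([ 499.1, -148.4]), array([387.5, -77.4])] [465.925 -77.275]
   133.1 -32.3
   84.6 -122.7
   132.3 147.5
   84.2 57.9
pitcher [657. -79.] [611.4 -79.1] [702.1 -79. ] [650.5 -35.6] [ 663.9 -125.6]
plid [ 362.9 -277.5] [ 362.1 -277.2]
[array([ 540.3, -281. ]), array([ 657. , -247.8]), array([ 679.3, -319.4]), array([ 561.3, -355.2])] [ 609.475 -300.85 ]
   121.3 15.9
   75.0 -72.7
   123.3 -163.1
   77.1 105.8
```

```bash
python3 -m jog '[[-0.1,-3.1,2,0,0,0,60],[-0.1,-3.1,2,0,0,0,60],[-0.1,-3.1,2,0,0,0,60],[0,-3.1,3,0,0,0,60],[0,0,3,0,0,0,60],[0,0,3,0,0,0,60],[0,0,2,0,0,0,60],[0,0,0,0,0,0,60]]'
python3 -m jog '[[0,0,2,0,0,0,60],[0,0,2,0,0,0,60],[0,0,0,0,0,0,60],[0,0,0,0,0,0,60]]'
```

```text
clock: 4.55
eef_pos: [361.4, -276.1, 79.6]
eef_rot: [-3.139, -0.003, 1.574]
wrist_force: [0.8, -0.1, 0.1]
finger_gap: 56.1
clock: 4.95
eef_pos: [362.5, -278.1, 42.6]
eef_rot: [3.141, 0.001, 1.573]
wrist_force: [-0.3, -1.3, 0.5]
finger_gap: 56.1
```

```bash
python3 -m jog '[[0,0,1,0,0,0,60],[0,0,1.1,0,0,0,60],[0,0,0,0,0,0,60],[0,0,0,0,0,0,60]]'; python3 -c "
from h import *
wrist('g1')"
python3 -m jog '[[0,0,0,0,0,0,0],[0,0,0,0,0,0,0],[0,0,0,0,0,0,0],[0,0,0,0,0,0,0],[0,0,0,0,0,0,0],[0,0,0,0,0,0,0]]' 20
```

```text
clock: 5.35
eef_pos: [361.7, -278.3, 20.2]
eef_rot: [-3.141, -0.0, 1.572]
wrist_force: [-0.2, -0.8, 0.0]
finger_gap: 56.6
clock: 6.0
eef_pos: [361.8, -278.4, 20.4]
eef_rot: [3.142, 0.0, 1.572]
wrist_force: [0.4, -0.0, 1.5]
finger_gap: 26.3
```

View pics/g1.png

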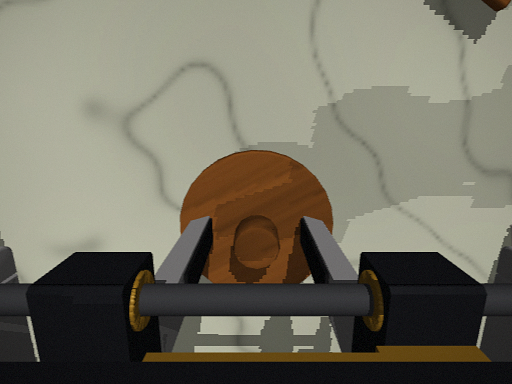

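```bash
python3 -m jog '[[0,0,-1,0,0,0,0],[0,0,-2,0,0,0,0],[0,0,-3,0,0,0,0],[0,0,-4,0,0,0,0],[0,0,-4,0,0,0,0],[0,0,-4,0,0,0,0],[0,0,-2,0,0,0,0],[0,0,0,0,0,0,0]]'
python3 -m jog '[[2,2.5,0,0,0,0,0],[2.4,3.5,0,0,0,0,0],[2.4,3.5,0,0,0,0,0],[2.4,3.5,0,0,0,0,0],[2.4,3.5,0,0,0,0,0],[2.4,3.5,0,0,0,0,0],[2.4,3.5,0,0,0,0,0],[2,3.5,0,0,0,0,0]]'
python3 -m jog '[[1,2,0,0,0,0,0],[0,0,0,0,0,0,0],[0,0,0,0,0,0,0],[0,0,0,0,0,0,0]]'
python3 -c "
from h import *
wrist('p1')
c=vision.camera('scene');cv2.imwrite('pics/p1s.png',cv2.resize(c['color'][100:280,120:360],None,fx=3,fy=3))"
```

```text
clock: 6.8
eef_pos: [362.5, -278.9, 223.5]
eef_rot: [3.138, 0.004, 1.572]
wrist_force: [0.0, 0.3, -1.4]
finger_gap: 26.7
clock: 7.6
eef_pos: [632.4, -92.4, 218.7]
eef_rot: [-3.139, -0.0, 1.572]
wrist_force: [-0.5, -0.7, -0.9]
finger_gap: 26.2
clock: 8.0
eef_pos: [650.8, -84.7, 219.9]
eef_rot: [-3.141, -0.0, 1.571]
wrist_force: [-0.6, -0.2, -0.9]
finger_gap: 26.9
```

View pics/p1.png

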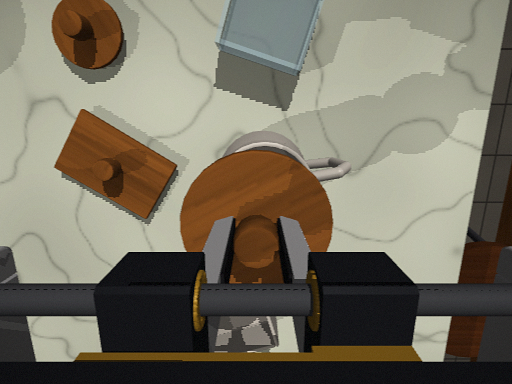

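View pics/p1s.png

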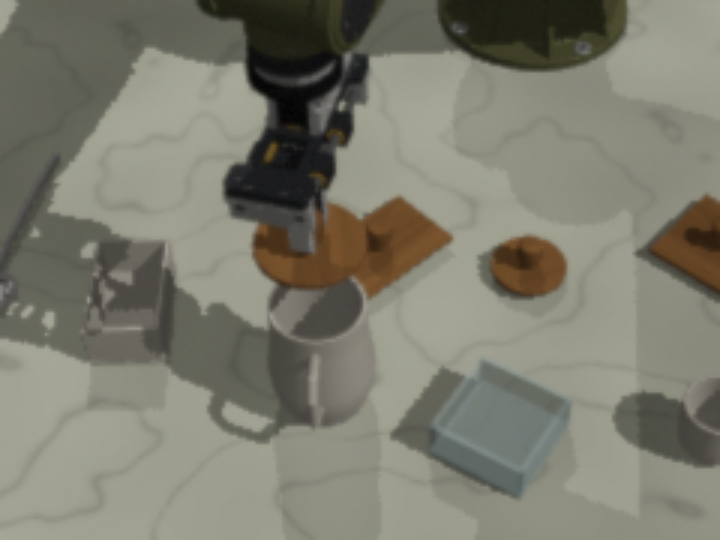

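```bash
python3 -m jog '[[0.3,0.3,1,0,0,0,0],[0.2,0.3,1,0,0,0,0],[0,0,1,0,0,0,0],[0,0,1,0,0,0,0],[0,0,0.5,0,0,0,0],[0,0,0.3,0,0,0,0],[0,0,0,0,0,0,0],[0,0,0,0,0,0,0]]'
python3 -m jog '[[0,0,0.4,0,0,0,0],[0,0,0.4,0,0,0,0],[0,0,0.4,0,0,0,0],[0,0,0.3,0,0,0,0],[0,0,0,0,0,0,0],[0,0,0,0,0,0,0]]'
```

```text
clock: 8.9
eef_pos: [657.8, -79.1, 172.8]
eef_rot: [3.141, 0.0, 1.572]
wrist_force: [-0.3, -0.9, -0.5]
finger_gap: 26.3
clock: 9.5
eef_pos: [657.7, -79.0, 157.3]
eef_rot: [3.142, 0.0, 1.572]
wrist_force: [0.4, 0.3, -0.9]
finger_gap: 26.6
```

```bash
python3 -m jog '[[0,0,0.2,0,0,0,0],[0,0,0.2,0,0,0,0],[0,0,0.1,0,0,0,0],[0,0,0,0,0,0,0],[0,0,0,0,0,0,0]]'
python3 -c "
from h import *
print(monitor.read_state()['wrist_force'])
c=vision.camera('scene');cv2.imwrite('pics/p2s.png',cv2.resize(c['color'][100:280,120:360],None,fx=3,fy=3))"
```

```text
clock: 10.0
eef_pos: [657.7, -79.1, 152.4]
eef_rot: [3.141, 0.0, 1.572]
wrist_force: [-0.5, 0.7, 2.1]
finger_gap: 26.4
[-0.49212659  0.70386932  2.14114656]
```

View pics/p2s.png

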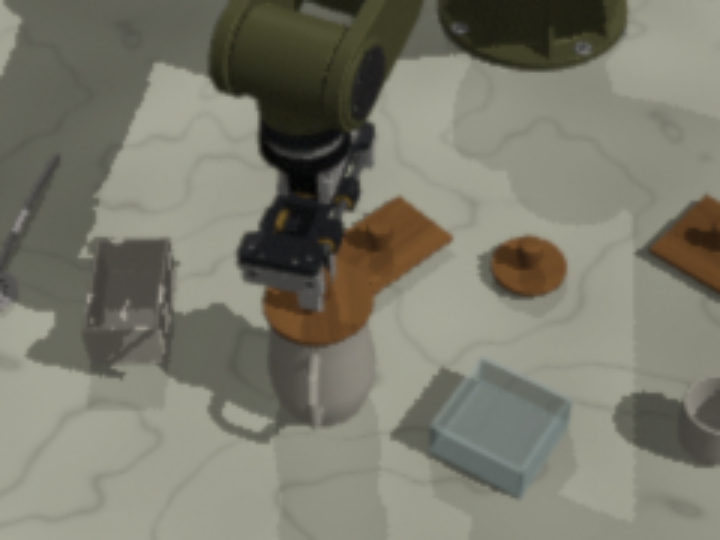

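```bash
python3 -m jog '[[0,0,0,0,0,0,60],[0,0,0,0,0,0,60],[0,0,0,0,0,0,60],[0,0,0,0,0,0,60],[0,0,-1,0,0,0,60],[0,0,-3,0,0,0,60],[0,0,-4,0,0,0,60],[0,0,-2,0,0,0,60]]'
python3 -m jog '[[2,-1.5,0,0,0,0,60],[3.5,-3,0,0,0,0,60],[3.5,-3,0,0,0,0,60],[3.5,-3,0,0,0,0,60],[2.5,-3,0,0,0,0,60],[0,-3,0,0,0,0,60],[0,-2,0,0,0,0,60],[0,0,0,0,0,0,60]]'
python3 -c "
from h import *
c=vision.camera('scene');cv2.imwrite('pics/p3s.png',cv2.resize(c['color'][100:280,120:360],None,fx=3,fy=3))"
```

```text
clock: 10.85
eef_pos: [658.2, -79.1, 256.9]
eef_rot: [3.137, 0.001, 1.572]
wrist_force: [0.4, 0.1, 1.0]
finger_gap: 56.6
clock: 11.65
eef_pos: [471.3, 71.1, 253.8]
eef_rot: [3.14, -0.0, 1.573]
wrist_force: [-0.1, 0.2, -0.4]
finger_gap: 56.0
```

View pics/p3s.png

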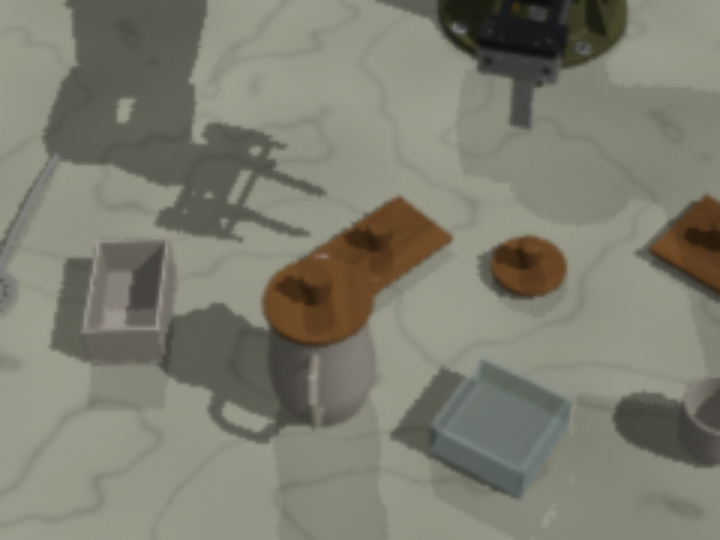

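```bash
python3 -m jog '[[0.7,-1,2,0,0,0,60],[0.8,-1,3,0,0,0,60],[0,0,4,0,0,0,60],[0,0,4,0,0,0,60],[0,0,4,0,0,0,60],[0,0,2,0,0,0,60],[0,0,0,0,0,0,60],[0,0,0,0,0,0,60]]'
python3 -c "
from h import *
wrist('g2')"
```

```text
clock: 12.5
eef_pos: [453.4, 85.7, 63.0]
eef_rot: [3.141, -0.0, 1.571]
wrist_force: [0.7, -0.2, 0.9]
finger_gap: 56.5
```

View pics/g2.png

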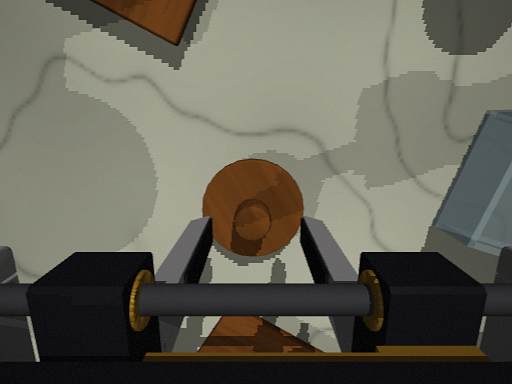

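```bash
python3 -m jog '[[0,-0.2,1.5,0,0,0,60],[0,0,1.5,0,0,0,60],[0,0,0.8,0,0,0,60],[0,0,0.4,0,0,0,60],[0,0,0,0,0,0,60],[0,0,0,0,0,0,60]]'
python3 -m jog '[[0,0,0,0,0,0,0],[0,0,0,0,0,0,0],[0,0,0,0,0,0,0],[0,0,0,0,0,0,0],[0,0,0,0,0,0,0],[0,0,0,0,0,0,0]]' 20
```

```text
clock: 13.15
eef_pos: [451.0, 85.8, 21.0]
eef_rot: [3.141, -0.0, 1.572]
wrist_force: [-0.2, 0.3, 0.5]
finger_gap: 56.2
clock: 13.75
eef_pos: [450.5, 85.8, 20.4]
eef_rot: [3.141, -0.0, 1.572]
wrist_force: [-0.1, -0.4, 1.9]
finger_gap: 26.3
```

```bash
python3 -m jog '[[0,0,-1,0,0,0,0],[0,0,-3,0,0,0,0],[0,0,-4,0,0,0,0],[0,0,-4,0,0,0,0],[0,0,-4,0,0,0,0],[0,0,-3,0,0,0,0],[0,0,0,0,0,0,0]]'
python3 -m jog '[[2.6,2.4,0,0,0,0,0],[2.6,2.4,0,0,0,0,0],[2.6,2.4,0,0,0,0,0],[2.6,2.4,0,0,0,0,0],[2.6,2.4,0,0,0,0,0],[0,0,0,0,0,0,0],[0,0,0,0,0,0,0],[0,0,0,0,0,0,0]]'
python3 -c "
from h import *
wrist('s1')"
```

```text
clock: 14.45
eef_pos: [451.7, 85.9, 214.8]
eef_rot: [3.135, -0.001, 1.572]
wrist_force: [-0.6, 0.2, -1.6]
finger_gap: 26.2
clock: 15.25
eef_pos: [569.8, 215.2, 210.0]
eef_rot: [-3.141, 0.0, 1.571]
wrist_force: [0.3, -0.0, -0.0]
finger_gap: 26.6
```

View pics/s1.png

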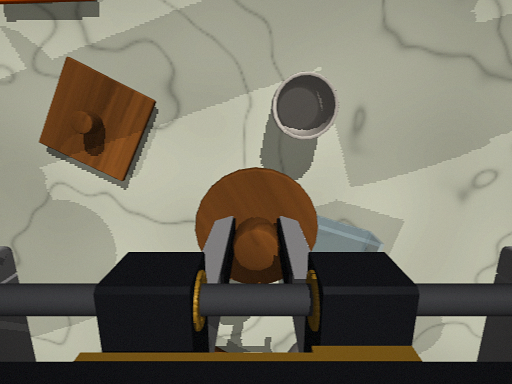

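```bash
python3 - <<'E'
from h import *
c=load('s1')
for p in [(305.5,105),(272,105),(338.5,105),(305.5,72),(305.5,138.5)]: print(ray(c,p,65,c["T"])[:2].round(1))
E
```

```text
[620.7 297.9]
[585.6 297.8]
[655.3 297.9]
[619.4 330.3]
[622.1 263.2]
```

```bash
python3 -m jog '[[2.8,1.7,0,0,0,0,0],[2.8,1.7,0,0,0,0,0],[2.6,1.7,0,0,0,0,0],[0,0,3,0,0,0,0],[0,0,4,0,0,0,0],[0,0,2,0,0,0,0],[0,0,0,0,0,0,0],[0,0,0,0,0,0,0]]'

```

```text
clock: 16.1
eef_pos: [621.5, 297.6, 121.8]
eef_rot: [3.14, -0.0, 1.571]
wrist_force: [0.6, -0.3, 0.2]
finger_gap: 26.6
```

```bash
python3 -m jog '[[0,-0.05,1.2,0,0,0,0],[0,0,1,0,0,0,0],[0,0,0.7,0,0,0,0],[0,0,0.5,0,0,0,0],[0,0,0.4,0,0,0,0],[0,0,0.3,0,0,0,0],[0,0,0,0,0,0,0],[0,0,0,0,0,0,0]]'

```

```text
clock: 16.9
eef_pos: [620.9, 298.0, 79.6]
eef_rot: [3.141, -0.0, 1.572]
wrist_force: [-0.4, 0.2, -1.4]
finger_gap: 26.6
```

```bash
python3 -m jog '[[0,0,0.1,0,0,0,0],[0,0,0.15,0,0,0,0],[0,0,0,0,0,0,0],[0,0,0,0,0,0,0]]'
python3 -c "
from h import *
c=vision.camera('scene');cv2.imwrite('pics/s2s.png',cv2.resize(c['color'][180:290,280:440],None,fx=4,fy=4))"
```

```text
clock: 17.3
eef_pos: [621.0, 298.1, 77.4]
eef_rot: [3.141, -0.0, 1.572]
wrist_force: [0.0, 0.4, 4.8]
finger_gap: 26.4
```

View pics/s2s.png

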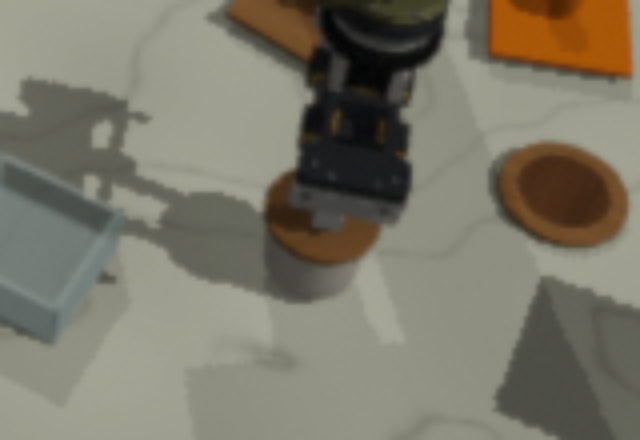

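```bash
python3 -m jog '[[0,0,0,0,0,0,60],[0,0,0,0,0,0,60],[0,0,0,0,0,0,60],[0,0,0,0,0,0,60],[0,0,-1,0,0,0,60],[0,0,-3,0,0,0,60],[0,0,-4,0,0,0,60],[0,0,-3,0,0,0,60]]'
python3 -m jog '[[0,-2,0,0,0,0,60],[-0.4,-4,0,0,0,0,60],[-0.4,-4,0,0,0,0,60],[-0.4,-4,0,0,0,0,60],[-0.4,-4,0,0,0,0,60],[-0.4,-4,0,0,0,0,60],[0,-2.8,0,0,0,0,60],[0,0,0,0,0,0,60]]'
python3 -m jog '[[0,0,0,0,0,0,60],[0,0,0,0,0,0,60]]'
python3 -c "
from h import *
wrist('g3')
c=vision.camera('scene');cv2.imwrite('pics/s3s.png',cv2.resize(c['color'][180:290,280:440],None,fx=4,fy=4))"
```

```text
clock: 18.15
eef_pos: [621.0, 298.0, 190.2]
eef_rot: [3.139, -0.001, 1.572]
wrist_force: [-0.3, -0.4, 0.2]
finger_gap: 56.4
clock: 18.95
eef_pos: [370.6, 277.8, 188.0]
eef_rot: [3.14, -0.001, 1.573]
wrist_force: [0.0, -0.5, -0.4]
finger_gap: 56.6
clock: 19.15
eef_pos: [373.6, 277.8, 187.2]
eef_rot: [3.141, -0.0, 1.571]
wrist_force: [0.4, -0.1, 0.2]
finger_gap: 56.1
```

View pics/s3s.png

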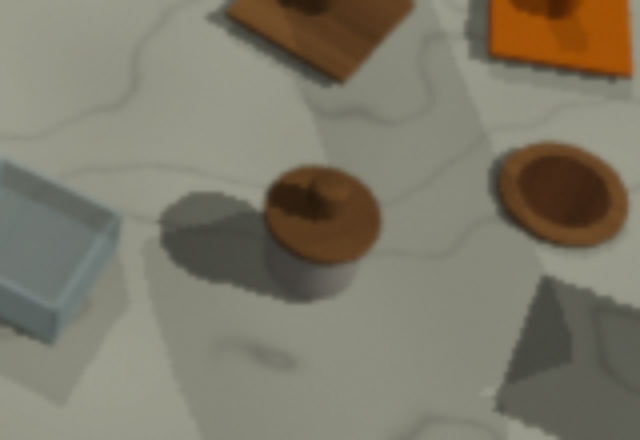

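View pics/g3.png

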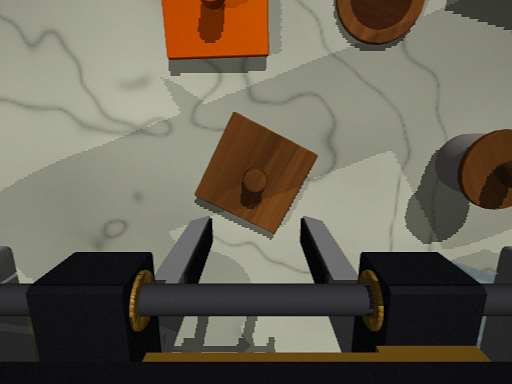

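```bash
python3 -m jog '[[0.15,-0.1,2,0,0,0,60],[0,0,4,0,0,0,60],[0,0,4,0,0,0,60],[0,0,3,0,0,0,60],[0,0,2,0,0,0,60],[0,0,1,0,0,0,60],[0,0,0,0,0,0,60],[0,0,0,0,0,0,60]]'

```

```text
clock: 20.05
eef_pos: [372.3, 279.4, 27.5]
eef_rot: [3.141, -0.0, 1.572]
wrist_force: [-1.4, 0.8, 0.0]
finger_gap: 56.5
```

```bash
python3 -m jog '[[0,0,0.7,0,0,0,60],[0,0,0,0,0,0,60],[0,0,0,0,0,0,0],[0,0,0,0,0,0,0],[0,0,0,0,0,0,0],[0,0,0,0,0,0,0],[0,0,0,0,0,0,0],[0,0,0,0,0,0,0]]' 20
python3 -m jog '[[0,0,-1,0,0,0,0],[0,0,-3,0,0,0,0],[0,0,-4,0,0,0,0],[0,0,-4,0,0,0,0],[0,0,-4,0,0,0,0],[0,0,-4,0,0,0,0],[0,0,-1,0,0,0,0],[0,0,0,0,0,0,0]]'
```

```text
clock: 20.85
eef_pos: [371.8, 279.2, 19.9]
eef_rot: [3.141, -0.0, 1.572]
wrist_force: [-1.5, 0.1, 2.0]
finger_gap: 26.4
clock: 21.65
eef_pos: [372.0, 279.3, 231.2]
eef_rot: [3.139, -0.001, 1.572]
wrist_force: [-0.7, 0.8, -0.9]
finger_gap: 26.5
```

```bash
python3 -m jog '[[-3.5,2.3,0,0,0,0,0],[-3.5,2.3,0,0,0,0,0],[-3.5,2.3,0,0,0,0,0],[-3.5,2.3,0,0,0,0,0],[-3.5,2.3,0,0,0,0,0],[-3.5,2.3,0,0,0,0,0],[-3.5,2.3,0,0,0,0,0],[-3.5,2.3,0,0,0,0,0]]'
python3 -m jog '[[0,0,0,0,0,0,0],[0,0,0,0,0,0,0],[0,0,0,0,0,0,0]]'
python3 -c "
from h import *
wrist('q1')"
```

```text
clock: 22.45
eef_pos: [556.1, -2.3, 227.6]
eef_rot: [-3.138, -0.0, 1.572]
wrist_force: [0.7, 0.2, -0.7]
finger_gap: 26.4
clock: 22.75
eef_pos: [555.3, 0.1, 228.7]
eef_rot: [-3.14, -0.0, 1.572]
wrist_force: [0.9, 0.2, -1.1]
finger_gap: 26.6
```

View pics/q1.png

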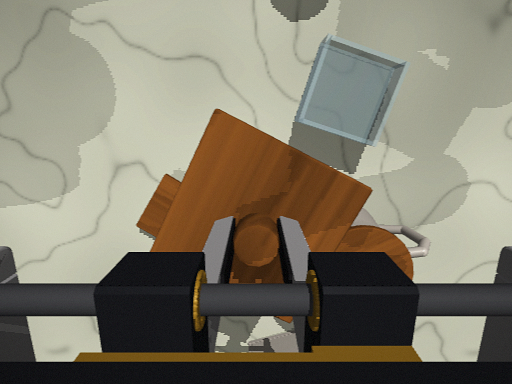

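```bash
python3 - <<'E'
import cv2
im=cv2.imread('pics/q1.png')[25:185,270:420]
cv2.imwrite('pics/q1z.png',cv2.resize(cv2.convertScaleAbs(im,alpha=1.5),None,fx=3.6,fy=3.6,interpolation=cv2.INTER_CUBIC))
E
```

```text
(no output)
```

View pics/q1z.png

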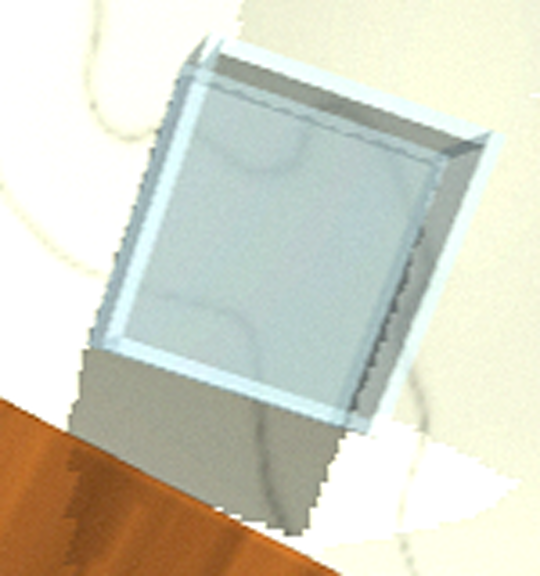

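```bash
python3 - <<'E'
from h import *
c=load('q1'); f=3.6
g=[ray(c,(270+p[0]/f,25+p[1]/f),45,c["T"])[:2].round(1) for p in [(208,36),(503,131),(372,434),(100,345)]]
print(g,np.mean(g,0))
for i in range(4):
    d=g[(i+1)%4]-g[i]; print(np.linalg.norm(d).round(1),np.degrees(np.arctan2(d[1],d[0])).round(1))
# lid held: corners top(217,109), right (372,189) at z = TCP-4.5
z=c["T"][2,3]; z=228.7-20+16
a,b=[ray(c,p,z,c["T"])[:2] for p in [(217,109),(372,189)]]; print(z,a,b,np.linalg.norm(b-a),np.degrees(np.arctan2(*(b-a)[::-1])))
E
```

```text
[array([633.8, 159.2]), array([728.2, 132.1]), array([696.2,  37.4]), array([603.7,  66.3])] [665.475  98.75 ]
98.2 -16.0
100.0 -108.7
96.9 162.6
97.7 72.0
224.7 [531.47625753  74.76497578] [628.04284975  26.17622933] 108.10167905646553 -26.709853740117563
```

```bash
python3 -m jog '[[2,2.2,0,0,0,0,0],[3,3.3,0,0,0,0,0],[3,3.3,0,0,0,0,0],[1.9,2.2,0,0,0,0,0],[0,0,0,0,0,-0.08,0],[0,0,0,0,0,-0.077,0],[0,0,0,0,0,0,0],[0,0,0,0,0,0,0]]'

```

```text
clock: 23.6
eef_pos: [665.6, 99.1, 229.9]
eef_rot: [-3.142, -0.0, 1.727]
wrist_force: [0.6, -0.3, -1.6]
finger_gap: 26.6
```

```bash
python3 -m jog '[[0,0,2,0,0,0,0],[0,0,3,0,0,0,0],[0,0,3,0,0,0,0],[0,0,3,0,0,0,0],[0,0,2,0,0,0,0],[0,0,1,0,0,0,0],[0,0,0,0,0,0,0],[0,0,0,0,0,0,0]]'
python3 -c "
from h import *
wrist('q2')
c=vision.camera('scene');cv2.imwrite('pics/q2s.png',cv2.resize(c['color'][150:290,200:380],None,fx=4,fy=4))"
```

```text
clock: 24.4
eef_pos: [666.4, 98.6, 91.1]
eef_rot: [3.14, 0.0, 1.728]
wrist_force: [-0.2, -0.3, -1.2]
finger_gap: 26.4
```

View pics/q2s.png

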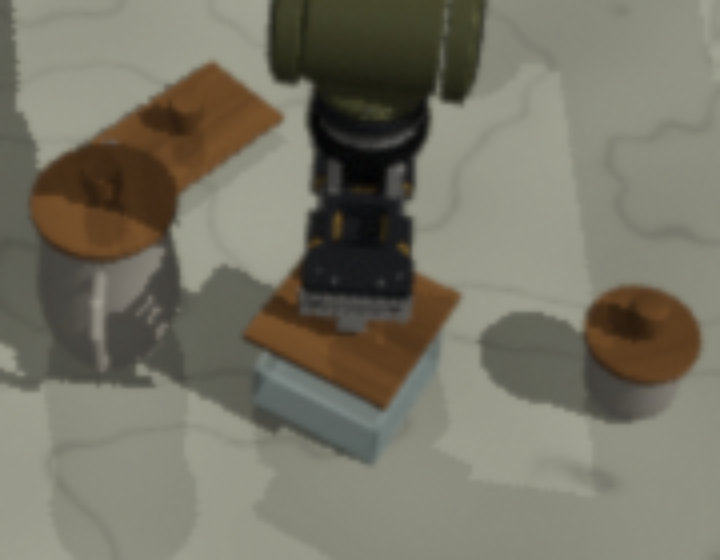

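View pics/q2.png

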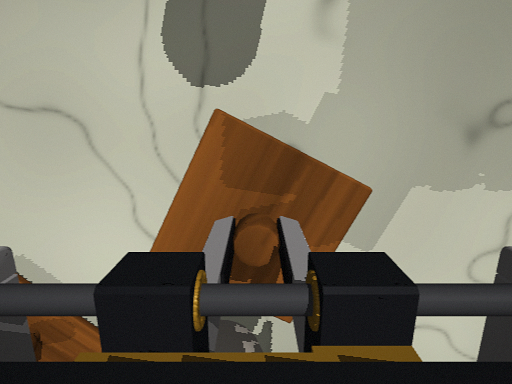

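Aligned with the dish's sides; lowering from 91.1 to about 57.

```bash
python3 -m jog '[[0,0,0.8,0,0,0,0],[0,0,0.8,0,0,0,0],[0,0,0.6,0,0,0,0],[0,0,0.4,0,0,0,0],[0,0,0.3,0,0,0,0],[0,0,0.2,0,0,0,0],[0,0,0,0,0,0,0],[0,0,0,0,0,0,0]]'
python3 -m jog '[[0,0,0.15,0,0,0,0],[0,0,0.15,0,0,0,0],[0,0,0,0,0,0,0],[0,0,0,0,0,0,0]]'
python3 -c "
from h import *
c=vision.camera('scene');cv2.imwrite('pics/q3s.png',cv2.resize(c['color'][150:290,200:380],None,fx=4,fy=4))"
```

```text
clock: 25.3
eef_pos: [666.0, 98.5, 59.0]
eef_rot: [3.141, -0.0, 1.729]
wrist_force: [0.1, 1.0, -2.0]
finger_gap: 26.4
clock: 25.7
eef_pos: [666.2, 98.5, 57.0]
eef_rot: [3.141, 0.0, 1.729]
wrist_force: [-4.0, -0.4, 7.9]
finger_gap: 26.8
```

View pics/q3s.png

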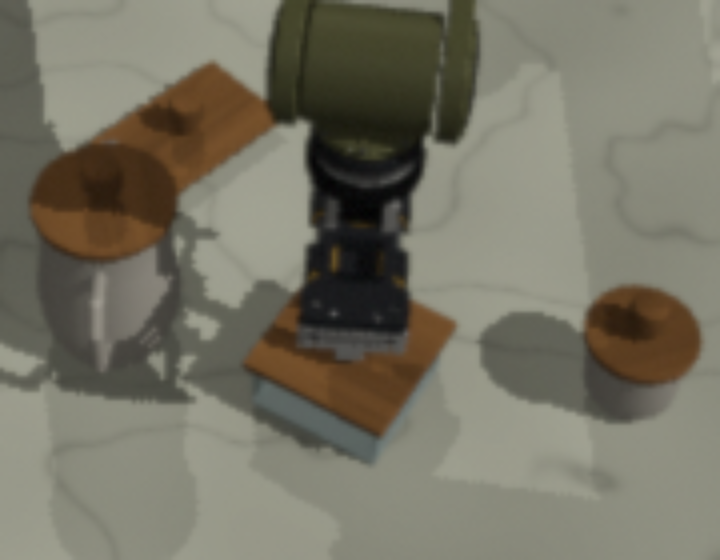

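```bash
python3 -m jog '[[0,0,0,0,0,0,60],[0,0,0,0,0,0,60],[0,0,0,0,0,0,60],[0,0,0,0,0,0,60],[0,0,-1,0,0,0,60],[0,0,-4,0,0,0,60],[0,0,-5,0,0,0,60],[0,0,-5,0,0,0,60]]'
python3 -m jog '[[0,0,-3,0,0,0.08,60],[0,0,0,0,0,0.077,60],[-2,-2.5,0,0,0,0,60],[-3.2,-3.5,0,0,0,0,60],[-3.2,-3.5,0,0,0,0,60],[-3.2,-3.5,0,0,0,0,60],[-3.2,-3.5,0,0,0,0,60],[-2.7,-3.5,0,0,0,0,60]]'
python3 -m jog '[[0,0,0,0,0,0,60],[0,0,0,0,0,0,60]]'
python3 -c "
from h import *
wrist('g4')
c=vision.camera('scene');cv2.imwrite('pics/q4s.png',cv2.resize(c['color'][150:290,200:380],None,fx=4,fy=4))"
```

```text
clock: 26.55
eef_pos: [665.6, 98.4, 208.3]
eef_rot: [-3.142, -0.0, 1.729]
wrist_force: [0.3, 0.0, 0.3]
finger_gap: 56.4
clock: 27.35
eef_pos: [464.5, -77.9, 236.6]
eef_rot: [3.141, 0.0, 1.572]
wrist_force: [0.7, -0.3, 1.1]
finger_gap: 56.0
clock: 27.55
eef_pos: [466.2, -77.1, 237.0]
eef_rot: [3.14, 0.0, 1.57]
wrist_force: [-0.0, 0.3, 0.3]
finger_gap: 56.1
```

View pics/q4s.png

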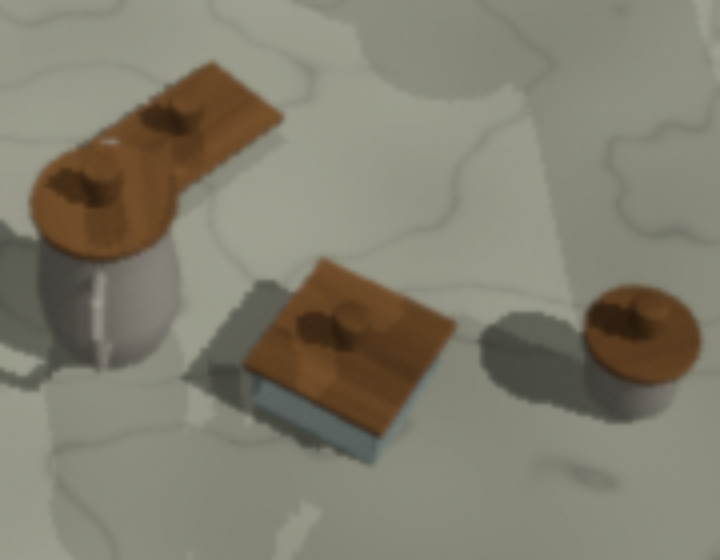

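View pics/g4.png

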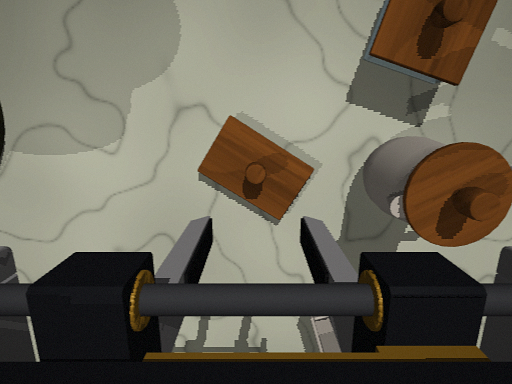

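Square lid flat. On to the oblong lid, directly below (knob at (255,174)).

```bash
python3 -m jog '[[0,0,3,0,0,0,60],[0,0,4,0,0,0,60],[0,0,4,0,0,0,60],[0,0,4,0,0,0,60],[0,0,3,0,0,0,60],[0,0,2,0,0,0,60],[0,0,0,0,0,0,60],[0,0,0,0,0,0,60]]'
python3 -m jog '[[0,0,0.9,0,0,0,60],[0,0,0.7,0,0,0,60],[0,0,0,0,0,0,60],[0,0,0,0,0,0,60]]'
python3 -m jog '[[0,0,0,0,0,0,0],[0,0,0,0,0,0,0],[0,0,0,0,0,0,0],[0,0,0,0,0,0,0],[0,0,0,0,0,0,0],[0,0,0,0,0,0,0]]' 20
```

```text
clock: 28.45
eef_pos: [466.8, -76.3, 36.2]
eef_rot: [-3.141, -0.0, 1.573]
wrist_force: [0.0, -0.6, 0.4]
finger_gap: 56.4
clock: 28.85
eef_pos: [466.2, -76.8, 19.9]
eef_rot: [3.142, 0.0, 1.572]
wrist_force: [0.3, 0.5, 0.3]
finger_gap: 56.3
clock: 29.45
eef_pos: [466.2, -76.8, 19.9]
eef_rot: [3.141, 0.0, 1.572]
wrist_force: [-1.3, -0.3, 1.7]
finger_gap: 27.1
```

```bash
python3 -m jog '[[0,0,-1,0,0,0,0],[0,0,-3,0,0,0,0],[0,0,-4,0,0,0,0],[0,0,-4,0,0,0,0],[0,0,-4,0,0,0,0],[0,0,-3,0,0,0,0],[0,0,-1,0,0,0,0],[0,0,0,0,0,0,0]]'
python3 -m jog '[[-3,0.3,0,0,0,0,0],[-4,0.5,0,0,0,0,0],[-4,0.5,0,0,0,0,0],[-4,0.5,0,0,0,0,0],[-4,0.5,0,0,0,0,0],[-4,0.5,0,0,0,0,0],[-4,0.5,0,0,0,0,0],[-3.5,0.5,0,0,0,0,0]]'
python3 -m jog '[[0,0,0,0,0,0,0],[0,0,0,0,0,0,0],[0,0,0,0,0,0,0]]'
python3 -c "
from h import *
c=wrist('o1')
im=c['color'][10:200,180:460]
cv2.imwrite('pics/o1z.png',cv2.resize(cv2.convertScaleAbs(im,alpha=1.4),None,fx=2.8,fy=2.8,interpolation=cv2.INTER_CUBIC))"
```

```text
clock: 30.25
eef_pos: [466.3, -76.8, 220.7]
eef_rot: [3.14, 0.0, 1.572]
wrist_force: [-0.0, -0.2, -1.1]
finger_gap: 26.6
clock: 31.05
eef_pos: [503.8, -383.3, 217.1]
eef_rot: [-3.139, -0.002, 1.571]
wrist_force: [-0.4, 0.4, -1.5]
finger_gap: 26.5
clock: 31.35
eef_pos: [504.3, -380.7, 218.7]
eef_rot: [-3.14, -0.001, 1.572]
wrist_force: [0.3, -0.1, -0.3]
finger_gap: 26.5
```

View pics/o1z.png

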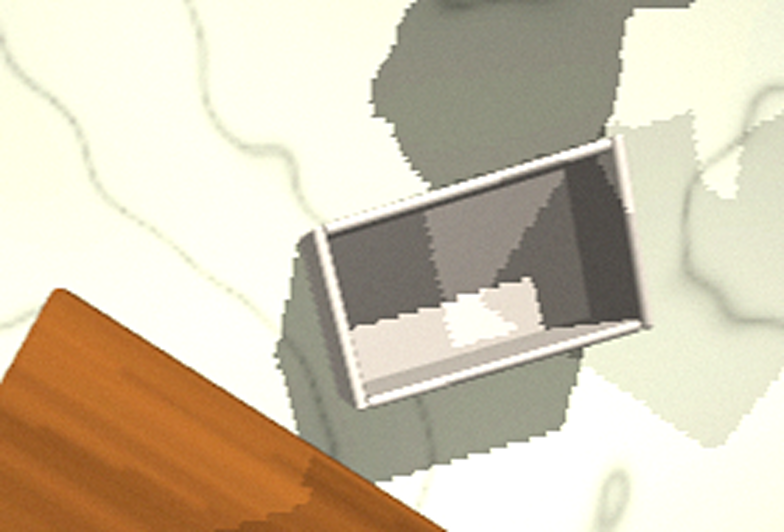

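```bash
python3 - <<'E'
from h import *
c=load('o1'); f=2.8
g=[ray(c,(180+p[0]/f,10+p[1]/f),55,c["T"])[:2].round(1) for p in [(316,230),(622,138),(650,327),(360,409)]]
print(g,np.mean(g,0))
for i in range(4):
    d=g[(i+1)%4]-g[i]; print(np.linalg.norm(d).round(1),np.degrees(np.arctan2(d[1],d[0])).round(1))
a,b=[ray(c,(180+p[0]/f,10+p[1]/f),218.7-4,c["T"])[:2] for p in [(62,288),(444,531)]]; print(np.degrees(np.arctan2(*(b-a)[::-1])))
E
```

```text
[array([ 543.7, -283.4]), array([ 659.5, -249.8]), array([ 679.2, -320.4]), array([ 564. , -353.6])] [ 611.6 -301.8]
120.6 16.2
73.3 -74.4
119.9 -163.9
73.1 106.1
-32.177134845571864
```

```bash
python3 -m jog '[[1.9,2.6,0,0,0,0,0],[2.5,3.4,0,0,0,0,0],[2.5,3.4,0,0,0,0,0],[1,1.3,0,0,0,0,0],[0,0,0,0,0,-0.141,0],[0,0,0,0,0,-0.141,0],[0,0,0,0,0,-0.141,0],[0,0,0,0,0,-0.141,0]]'
python3 -m jog '[[0,0,1,0,0,-0.141,0],[0,0,2,0,0,-0.141,0],[0,0,3,0,0,0,0],[0,0,3,0,0,0,0],[0,0,2,0,0,0,0],[0,0,0,0,0,0,0],[0,0,0,0,0,0,0],[0,0,0,0,0,0,0]]'
python3 -c "
from h import *
c=vision.camera('scene');cv2.imwrite('pics/o2s.png',cv2.resize(c['color'][130:250,80:260],None,fx=4,fy=4))"
```

```text
clock: 32.2
eef_pos: [611.1, -302.1, 219.9]
eef_rot: [-3.141, 0.0, 2.142]
wrist_force: [0.4, -0.6, -1.1]
finger_gap: 26.7
clock: 33.0
eef_pos: [611.9, -302.8, 111.7]
eef_rot: [3.141, 0.002, 2.418]
wrist_force: [0.3, -0.2, -0.1]
finger_gap: 26.8
```

View pics/o2s.png

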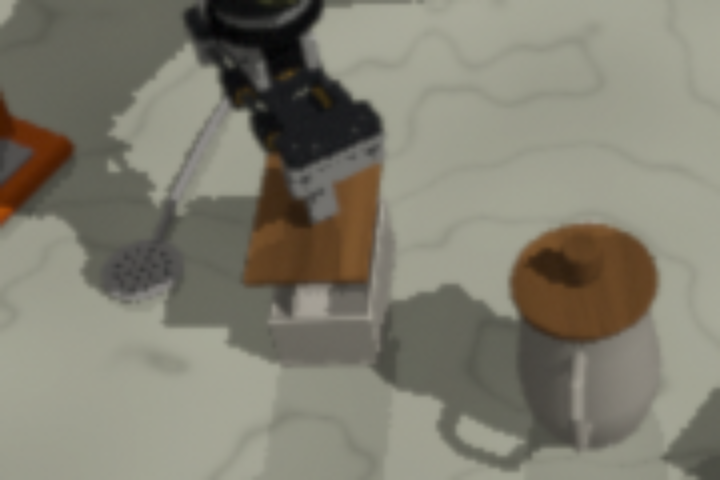

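```bash
python3 -m jog '[[0.1,0,1.2,0,0,0,0],[0,0,1,0,0,0,0],[0,0,0.8,0,0,0,0],[0,0,0.6,0,0,0,0],[0,0,0.4,0,0,0,0],[0,0,0.2,0,0,0,0],[0,0,0,0,0,0,0],[0,0,0,0,0,0,0]]'
python3 -m jog '[[0,0,0.15,0,0,0,0],[0,0,0.1,0,0,0,0],[0,0,0,0,0,0,0],[0,0,0,0,0,0,0]]'
python3 -c "
from h import *
c=vision.camera('scene');cv2.imwrite('pics/o3s.png',cv2.resize(c['color'][130:250,80:260],None,fx=4,fy=4))"
```

```text
clock: 33.85
eef_pos: [610.8, -302.0, 68.2]
eef_rot: [3.141, 0.001, 2.418]
wrist_force: [-0.6, 0.4, -1.2]
finger_gap: 26.7
clock: 34.25
eef_pos: [610.9, -302.1, 67.0]
eef_rot: [3.141, 0.002, 2.418]
wrist_force: [-3.8, 2.2, 9.5]
finger_gap: 26.8
```

View pics/o3s.png

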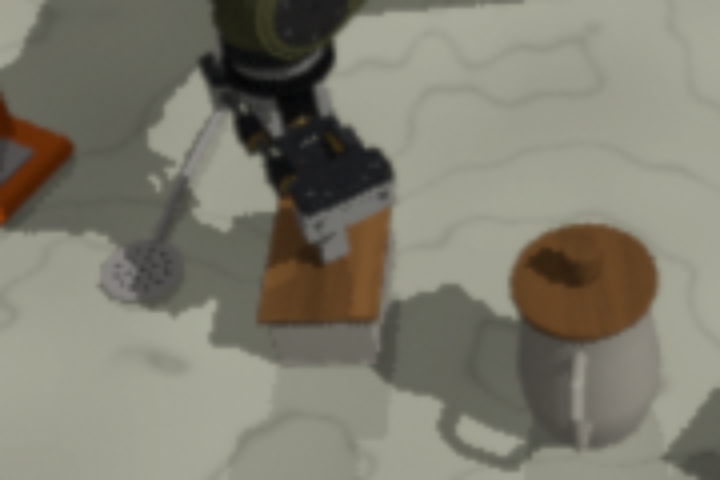

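Seated (contact at the expected height). Release, lift and move clear, then check all four.

```bash
python3 -m jog '[[0,0,0,0,0,0,60],[0,0,0,0,0,0,60],[0,0,0,0,0,0,60],[0,0,0,0,0,0,60],[0,0,-1,0,0,0,60],[0,0,-4,0,0,0,60],[0,0,-5,0,0,0,60],[0,0,-5,0,0,0,60]]'
python3 -m jog '[[0,-3,-2,0,0,0,60],[0,-4,0,0,0,0,60],[0,-4,0,0,0,0,60],[2,-3.5,0,0,0,0,60],[3,-3,0,0,0,0,60],[3,-2,0,0,0,0,60],[0,0,0,0,0,0,60],[0,0,0,0,0,0,60]]'
python3 -c "
from h import *
c=vision.camera('scene');cv2.imwrite('pics/f1s.png',cv2.resize(cv2.convertScaleAbs(c['color'][130:270,80:460],alpha=1.3),None,fx=2.1,fy=2.1,interpolation=cv2.INTER_CUBIC))
c=vision.camera('top');cv2.imwrite('pics/f1t.png',cv2.resize(cv2.convertScaleAbs(c['color'][110:280,90:440],alpha=1.5),None,fx=2.28,fy=2.28,interpolation=cv2.INTER_CUBIC))"
```

```text
clock: 35.1
eef_pos: [610.2, -301.7, 217.8]
eef_rot: [-3.142, -0.0, 2.418]
wrist_force: [0.7, -0.7, 0.5]
finger_gap: 56.3
clock: 35.9
eef_pos: [421.4, -395.3, 236.6]
eef_rot: [-3.142, 0.002, 2.417]
wrist_force: [0.1, -0.1, 0.6]
finger_gap: 56.3
```

View pics/f1s.png

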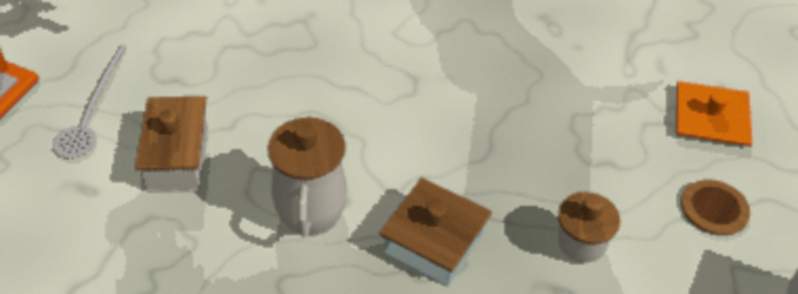

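View pics/f1t.png

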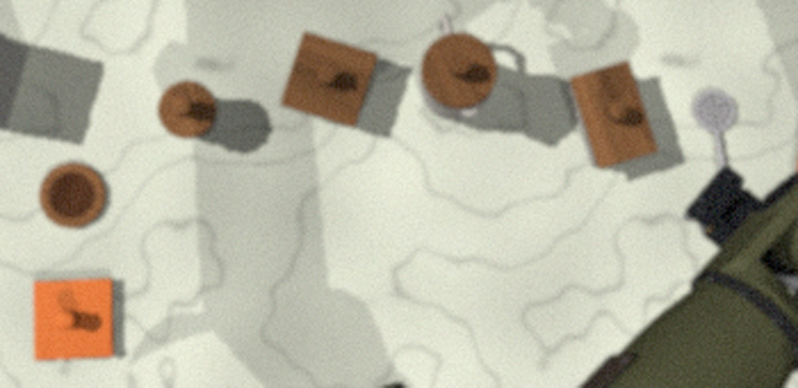

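```bash
python3 -c "
from cell import order,monitor
s=monitor.read_state();print(s['clock'],abs(s['qd']).max(),s['wrist_force']);print(order.sign_off())"
```

```text
36.0 0.013311236710456592 [-1.15562112 -0.05973527 -0.18909173]
the job is handed in; nothing more can be done
None
```

All four lids are back on their vessels, knob up: pitcher first, then sugar pot, glass dish and oblong dish. The job was handed in at 36.0 s of the 128 s allowed, with the gripper open and clear of everything.

- **Seating:** each lid met its vessel within about 0.2 mm of the expected height, with 2 to 10 N of contact. I judged "flat with the ridge inside the rim" from those heights and the final scene and top pictures, not from a separate measurement of tilt.
- **Turning:** the square lid was turned about 9° and the oblong lid about 48° to line up with their dishes.
- **Left alone:** in the final pictures the vessels, spoon, coaster and orange look-alike are where they started. The arm hid part of the spoon's handle in the last top view, but the scene camera showed the whole spoon unmoved.
- **Disagreement:** the top camera placed the vessels 3 to 8 mm away from where the close wrist-camera views did. I used the wrist-camera values, which matched the given sizes to within about 5 mm, and the lids fitted. No check failed.

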